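Hang the lift-off gate on a plaster casting frame and shut it

ROBOT

A 6-joint arm with a two-finger parallel gripper is mounted at the origin on the work surface. World frame = base frame: x ahead of the robot, y to its left, z up, the work surface at z = 0. Lengths are in m, angles in rad, forces in N, time in s.
With the tool pointing down it reaches from about 0.375 to 0.9 m from the base axis. Payload 3.1 kg.
Tool frame: the origin (TCP) lies midway between the tips of the shut fingers; the grasp point (between the pads) lies 19 mm behind it (manip.grasp_offset is the distance from the TCP to the grasp point, in m); z points along the fingers, y is the line along which they close (so a half turn about z gives the same grasp; the last joint's range is limited). The gripper opens to 85 mm and grips with 20 to 120 N. Pads are 22 mm wide; open, the fingers measure 114 mm over their backs; the gripper's body (76 mm by 85 mm) begins 54 mm behind the grasp point. The pads swing forward as they close: fully open they stand 13 mm farther back than shut.
Start: joints at [0.977, 0.527, 1.433, -0, 1.181, -0.178], TCP at [0.252, 0.572, 0.231] pointing down, gripper open.
Joint ranges: [-3.08, 3.08], [-0.75, 2.2], [0.22, 2.44], [-1.43, 4.57], [0, 2.65], [-2.85, 2.85]. Speed limits (rad/s): [2.79, 2.79, 3.14, 3.14, 3.14, 3.14].

INTERFACE

Orientations are given as a unit quaternion [x, y, z, w].
In Python, from station import sensors, cams, order, manip gives the robot as it stands.
- The arm moves only by the tool move_arm, never from a script. Its argument "targets" is a list of rows, each an object of numbers: "dx", "dy", "dz": the shift along the world's x, y, z normalised to -1 to 1, where 1 is 25 mm; "rx", "ry", "rz": the turn, a rotation vector about the world's x, y, z normalised to -1 to 1, where 1 is 30 degrees. A call has exactly 10 rows; each row shifts and turns the commanded pose from where the row before left it; what a row does not reach is not made up. A row lasts 1/8 s, in which the tool goes at most 62.5 mm and 10.7 degrees, less where a joint would pass 70% of its speed; a pose out of reach is approached as far as the arm can. A call with a number of a shift or a turn outside -1 to 1 is refused whole. A call with a gripper value outside its range is refused whole. "claw" is the opening in per cent of the stroke, from 0 (shut) to 100 (fully open), set as the call begins (left out, the last holds). The fingers move at their own pace and stop on an object; "newtons" is the grip in N (left out, the last holds). Time passes only in rows, so rows that do not move let the fingers close, or fill a call up. It gives the time, the measured TCP pose, the force, the opening and the grip force at its end, in the units of the state.
- sensors.sense(): the state, without advancing time (a new reading comes with each control period).
- cams.snapshot(name): name is "side" or "top"; returns the picture (420x560x3 uint8, red, green, blue); there is no depth.
- cams.camera_model(name): a dict with "fx", "fy", "cx", "cy" (pixels), "extrinsics" (4x4, takes a point from world to camera coordinates). Camera axes: x right, y down, z forward; pixel columns grow to the right and rows downward; lengths in m; the calibration is good to about 2 mm. A picture is of the moment at which its call begins. camera_model takes no time and is no camera call.
- order.sign_off(): hands the job in; it is judged then, once.
The state is a dict: "t": time; "q": joint angles; "qd": joint speeds; "tau": joint torques, N m; "tcp_pos": TCP position; "tool_rot": TCP orientation; "force": force on the tool from outside, world axes, zero at the start; "ft_torque": the same for the moment, N m; "finger_gap": opening from 0.0 (shut) to 1.0 (fully open); "gripper_force": force on a finger pad.
Only numpy, scipy, OpenCV 4.12 (cv2) and the standard library are available. Lean on these libraries where they do the work, as an engineer would, in place of code of your own. Each camera call takes 0.05 s, during which the arm holds its last target. There are 200 camera calls.

TASK

Take the gate (the board with two steel knuckles) out of the board rack, hang it on the casting frame so that both knuckles go fully down over the two pins of the pintle post, and swing it shut under the keeper, flat against the frame's mouth. Lower it gently and feel for the pins, never pressing hard or dropping it, because the pins bend; leave the other boards and the things on the bench where they are.

Things in the scene. Friction and masses are not known exactly. Their poses are not given: they have to be found in the camera images.
- frame: Lengths in mm. Casting frame, fixed: plywood base 18 mm thick, three 18 mm walls, tops at z 112 mm, fourth side (mouth) open, white plaster model inside. Origin: bench level under the middle position of the hinge axis. x: along the mouth; hinge at the mouth's +x end. -y: out of the mouth. z up. Base (x -210 to 40) and wall ends (x -44 to -26 and -184 to -166) stop at y = 6.5; walls run to y = 206
- post_mid (a point): PINTLE POST, steel, at the hinge end: this point is frame (0, 0, 30). The post (18 mm wide, y 17 to 31, top z 102) has two lugs reaching to y = 0, 14 mm wide with round ends, tops at z 30 and 82, 6 mm thick. Each carries an upright pin, 10 mm thick, 14 mm long, top edge broken by 0.6 mm, both on the line x = d, y = 0 of the frame. d is explained under post_top
- post_top (a point): frame (0, 0, 96): level of the upper pin's tip, at the post's middle position. The post is clamped in slots along frame x, anywhere within 12 mm of the middle: the true pins stand at x = d, -12 to +12 mm. These two points do NOT show d: it must be seen or found by feel. A knuckle more than 16 mm off comes down beside its pin. The clamped post does not shift. Across (y) the pins are true
- keeper (a point): KEEPER: steel strap 14 mm wide on top of the wall at the latch end; this point is the underside at its tip, frame (-175, -8, 117), its top is z 121. The shut gate (top at z 112) lies under it, so the gate can be put on only when swung open; it then swings freely, open out of the mouth (to -y) by 90 degrees or more
- gate: Gate, 0.2 to 0.3 kg: plywood board 172 x 12 x 100 mm (along its x, y, z) with two steel knuckles at its -x end. Origin: centre of the board's underside. Stands upright in a rack slot; grip the top edge at mid length across the thickness. 2 mm steel straps on the +y face reach to x = -50. Shut: its x points along frame -x, its underside is at z 12, its +y face looks out of the mouth
- gate_eye (a point): Point on the knuckles' axis (gate x = -102, y = 0) at the lower knuckle's underside (18 above the board's underside). Knuckles: upright tubes 16 mm high, outside 22, bore 11.6 mm; the upper one's underside is 70 above the board's. Seated: this point at frame (d, 0, 30), knuckles on the lugs. Bring the gate in raised by 15 to 29 mm: the lower knuckle passes over its pin, under the upper lug
- gate_toe (a point): point on the gate: middle of the thickness at the free end (gate x = +86), 18 mm above the board's underside. Shut: frame x = d - 188, y = 0. The play on the pins (1.6 mm) lets this end sag by up to about 9 mm once let go
- rack: Board rack, fixed, wood, 80 x 150 mm: three slots along its x at y = -50, 0, +50 mm, 15 mm wide, floor 12 mm above the bench, cheeks up to 38 mm. Origin at bench level in its centre. The gate stands in one slot with its x along the rack's -x, a plain board in each of the others; they stick out at both ends and lift straight up
- board_a: plain plywood board 170 x 12 x 100 mm in the rack, leave it. Origin: centre of its underside
- board_b: plain plywood board 150 x 12 x 85 mm in the rack, leave it. Origin: centre of its underside
- toolblock: grey block 85 x 125 x 42 mm with upright modelling tools, to 155 mm high, leave it. Origin: centre of its underside
- bowl: small black rubber mixing bowl, diameter 110, 55 mm high, leave it. Origin: centre of its underside
- brush: hand brush lying on the bench, leave it
- mallet: rubber mallet lying on the bench, leave it
- sprig: small plaster mould half, 90 x 70 x 30 mm, leave it. Origin: centre of its underside
There are look-alikes about, which are no part of the job. Leave any blue or green look-alike of the gate alone.

How it is judged:
On the way:
1. the gate hangs on the frame, swung open, both knuckles fully down on the pins (z of gate_eye in the frame of frame between 0.027 and 0.033 m and x of gate_eye in the frame of frame between -0.014 and 0.014 m and y of gate_eye in the frame of frame between -0.003 and 0.003 m and angle between gate's own z axis and vertical below 0.07 rad and y of gate_toe in the frame of frame below -0.03 m), for 0.6 s.
At the end, for the whole second after the job is handed in: The gate sits on both pins (its knuckle underside within 3 mm of 30 mm height and its hinge line on the pins' line), upright within 4 degrees, shut with its free end within 5 mm of flat against the mouth, at rest and let go (z of gate_eye in the frame of frame between 0.027 and 0.033 m and x of gate_eye in the frame of frame between -0.014 and 0.014 m and y of gate_eye in the frame of frame between -0.003 and 0.003 m and angle between gate's own z axis and vertical below 0.07 rad and y of gate_toe in the frame of frame between -0.005 and 0.004 m and x of gate_toe in the frame of frame below -0.17 m and linear speed of gate below 0.02 m/s); the robot touches nothing.
It fails at once if the gate is pressed or knocked on the pins or the frame with more than 20 N before the knuckles are home, or with more than 60 N at any time (contact force between gate and frame above 60 N or (contact force between gate and frame above 20 N and z of gate_eye in the frame of frame above 0.034 m)).
It fails at once if the robot hits or leans on the frame with more than 15 N (contact force between any of the arm, the fingers and frame above 15 N).
It fails at once if a plain board, the tool block, bowl, brush, mallet or mould half is moved by more than 20 mm (distance of any of board_a, board_b, toolblock, bowl, brush, mallet, sprig from where it was at the start of the episode above 0.02 m).
It also fails if it takes over 72 s, if anything falls off the work surface, if the arm or the gripper's body presses on something with over 40 N, if the wrist force passes 120 N, or if a joint passes its speed limit or range.

## Working session

There is one attempt and no reset: what is moved stays moved. The work goes in short steps, Python scripts to look and compute and a tool call to move; the robot and the scene stay as the last step left them, time stands still between calls to the robot, and variables do not carry over. Pictures are saved under pics/ and viewed, at most 10 in all, crops included, and the job is handed in when it is done.

Besides the shell and the picture viewer there is one more tool, called as a command line: name --argument value ..., lists and objects as JSON in quotes. move_arm: Moves the arm, as the interface text tells. Scaled input: -1 to 1 covers 25 mm each way for a shift and 30 degrees each way for a turn. Its arguments: {"type":"object","properties":{"targets":{"type":"array"},"claw":{"type":"number"},"newtons":{"type":"number"}},"required":["targets"]}

```bash
ls; mkdir -p pics; python3 - <<'E'
from station import sensors,cams
import cv2,numpy as np
for n in ("side","top"):
    im=cams.snapshot(n); cv2.imwrite(f"pics/{n}0.png",im[:,:,::-1])
    m=cams.camera_model(n); E=np.array(m["extrinsics"]); print(n,m["fx"],m["fy"],m["cx"],m["cy"]); print(E.round(4).tolist(), (-E[:3,:3].T@E[:3,3]).round(3))
print(sensors.sense())
E
```

```text
pics
side 534.2023399462479 534.2023399462479 269.956930379831 205.1537698087659
[[-0.99, -0.1412, -0.0016, 0.4977], [-0.0872, 0.62, -0.7797, 0.1514], [0.1111, -0.7718, -0.6261, 1.7145], [0.0, 0.0, 0.0, 1.0]] [0.315 1.3   1.192]
top 523.7758223487342 523.7758223487342 274.753747773925 207.33416233914926
[[0.0003, -0.9999, -0.0171, -0.0159], [-0.9847, 0.0027, -0.174, 0.5505], [0.174, 0.0169, -0.9846, 1.5381], [0.0, 0.0, 0.0, 1.0]] [ 0.274 -0.043  1.61 ]
{'t': 0.1, 'q': array([ 9.76518511e-01,  5.28369564e-01,  1.43377665e+00,  9.04556761e-06,
        1.18137415e+00, -1.78506133e-01]), 'qd': array([ 0.00010659, -0.00232083, -0.00216831,  0.00012025,  0.00150755,
        0.00101679]), 'tau': array([ 7.34921559e-04, -4.43301201e+01, -1.78587037e+01, -1.62974839e-04,
        3.90067624e-03,  1.95751647e-05]), 'tcp_pos': array([0.25204749, 0.57122913, 0.23043291]), 'tool_rot': array([ 2.06393311e-01,  9.78468636e-01, -8.91215859e-04, -3.67100763e-04]), 'force': array([ 0.29391895, -0.00754298,  0.03939966]), 'ft_torque': array([-0.03894439,  0.01082329, -0.0883639 ]), 'gripper_force': 0.0, 'finger_gap': 1.0033943960992586}
```

View pics/side0.png

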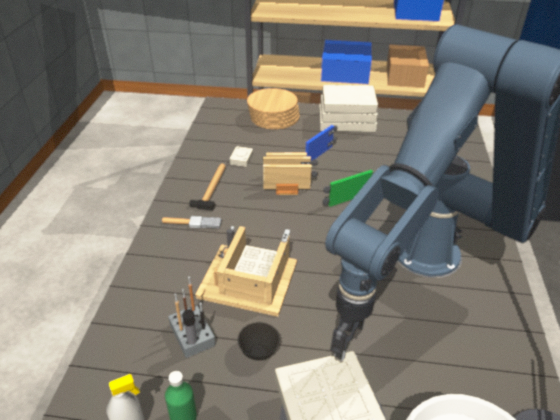

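View pics/top0.png

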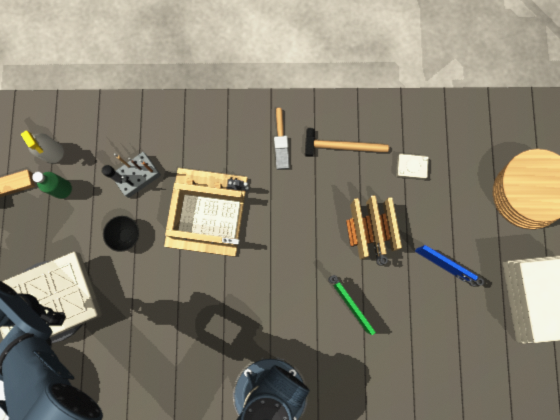

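```bash
python3 - <<'E'
import cv2,numpy as np
t=cv2.imread("pics/top0.png");s=cv2.imread("pics/side0.png")
a=cv2.resize(t[180:280,330:420],None,fx=5.5,fy=5.5,interpolation=2)[:550]
b=cv2.resize(s[140:205,250:322],None,fx=4,fy=4,interpolation=2)
o=np.zeros((550,800,3),np.uint8);o[:a.shape[0],:a.shape[1]]=a;o[:b.shape[0],500:500+b.shape[1]]=b
cv2.imwrite("pics/c1.png",o)
a=cv2.resize(t[160:260,155:260],None,fx=4,fy=4,interpolation=2)
b=cv2.resize(s[220:315,195:300],None,fx=3.6,fy=3.6,interpolation=2)
o=np.zeros((420,800,3),np.uint8);o[:400,:420]=a;o[:b.shape[0],420:420+b.shape[1]]=b
cv2.imwrite("pics/c2.png",o)
E
```

```text
(no output)
```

View pics/c1.png

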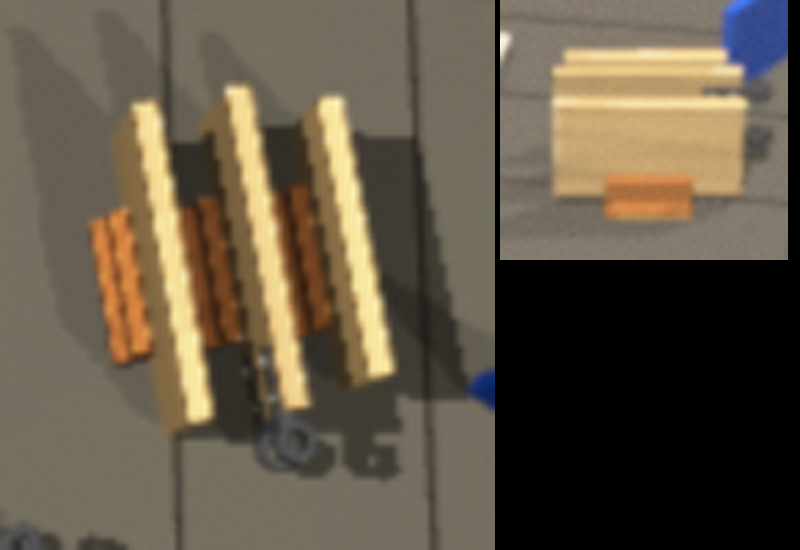

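View pics/c2.png

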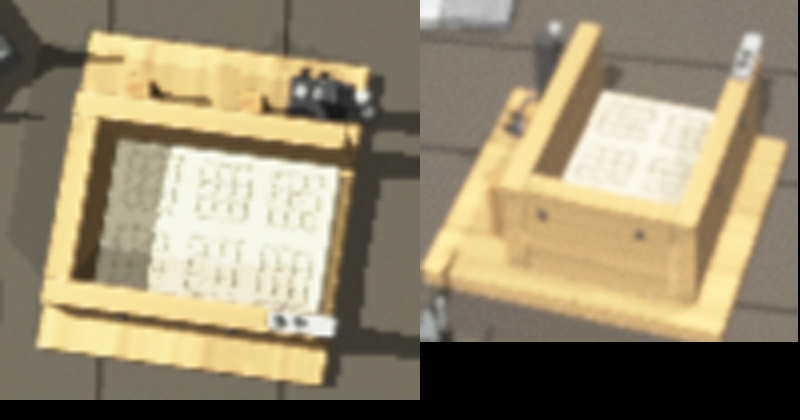

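The middle board in the rack, top edge about (373,196)–(384,254) in the top view, is the gate: steel knuckles at (382,260) and straps on its left face.
Things that could be taken for it:
- Plain boards: top (362,228) and (393,222).
- Green look-alike: top (354,307), side (350,188).
- Blue look-alike: top (450,263), side (321,142).

The c2 crop shows the post at top ≈(237,183), with a bright pin or lug tip at ≈(245,185). The keeper tip is at ≈(238,241).

```bash
cat > h.py <<'E'
import numpy as np,cv2
from station import cams,sensors
M={n:cams.camera_model(n) for n in("side","top")}
def ray(n,p):
    m=M[n];E=np.array(m["extrinsics"]);R=E[:3,:3]
    d=R.T@np.array([(p[0]-m["cx"])/m["fx"],(p[1]-m["cy"])/m["fy"],1.]);return -R.T@E[:3,3],d/np.linalg.norm(d)
def onz(n,p,z):
    c,d=ray(n,p);return c+d*(z-c[2])/d[2]
def tri(pt,ps):
    A=0;b=0;L=[ray("top",pt),ray("side",ps)]
    for c,d in L: P=np.eye(3)-np.outer(d,d);A=A+P;b=b+P@c
    X=np.linalg.solve(A,b);return X,[np.linalg.norm((np.eye(3)-np.outer(d,d))@(X-c)) for c,d in L][0]*2
def proj(n,X):
    m=M[n];c=np.array(m["extrinsics"])@np.append(X,1);return np.array([m["fx"]*c[0]/c[2]+m["cx"],m["fy"]*c[1]/c[2]+m["cy"]])
E
python3 - <<'E'
from h import *
t=cv2.imread("pics/top0.png");s=cv2.imread("pics/side0.png")
def blobs(im,x0,y0,x1,y1,lo,name):
    v=cv2.cvtColor(im,cv2.COLOR_BGR2HSV)[y0:y1,x0:x1]
    v=cv2.resize(v,None,fx=4,fy=4,interpolation=cv2.INTER_LINEAR)
    m=((v[...,2]>lo)&(v[...,0]<32)&(v[...,1]>40)).astype(np.uint8)
    for c in cv2.findContours(m,cv2.RETR_EXTERNAL,cv2.CHAIN_APPROX_NONE)[0]:
        if cv2.contourArea(c)<250: continue
        b=cv2.boxPoints(cv2.minAreaRect(c))/4+[x0-.375,y0-.375]
        print(name,cv2.contourArea(c)/16,b.round(1).tolist())
blobs(t,335,185,415,265,225,"top")
blobs(s,255,145,318,185,235,"side")
# coarse manual
for pt,ps in (((373.1,196),(263.2,157.5)),((383.6,253.6),(311,157.5))):
    print(tri(pt,ps))
A=onz("top",(247,178.75),.018);B=onz("top",(236.2,255.8),.018);print("base",A,B,np.linalg.norm(A-B),np.degrees(np.arctan2(*(A-B)[1::-1])))
print("keeper tip",onz("top",(238.7,241.2),.121),"pin?",onz("top",(245.5,185.5),.096))
E
```

```text
top 162.0625 [[354.1, 199.1], [357.6, 198.4], [367.8, 254.9], [364.2, 255.6]]
top 142.15625 [[387.6, 198.1], [391.1, 197.5], [400.5, 246.9], [397.1, 247.5]]
top 151.59375 [[371.0, 196.0], [374.5, 195.4], [385.2, 252.6], [381.8, 253.3]]
side 52.5625 [[263.9, 164.6], [309.9, 164.6], [309.9, 166.1], [263.9, 166.1]]
side 40.25 [[267.9, 152.6], [304.9, 152.6], [304.9, 154.1], [267.9, 154.1]]
(array([ 0.57129715, -0.30362587,  0.11124557]), np.float64(0.0013252494350487769))
(array([ 0.40150153, -0.32799173,  0.11125195]), np.float64(0.005933028032603896))
base [0.64657115 0.07058461 0.018     ] [0.40642947 0.10118471 0.018     ] 0.24208343975641122 -7.261791096349895
keeper tip [0.43957473 0.08522462 0.121     ] pin? [0.60786696 0.06925384 0.096     ]
```

```bash
python3 - <<'E'
from h import *
t=cv2.imread("pics/top0.png");s=cv2.imread("pics/side0.png")
def crop(im,x0,y0,w,h,f):
    a=cv2.resize(im[y0:y0+h,x0:x0+w],None,fx=f,fy=f,interpolation=cv2.INTER_CUBIC)
    for i in range(0,w,10): cv2.putText(a,str(x0+i),(int(i*f+f/2),9),0,.35,(0,0,255),1);a[:16,int(i*f+f/2)]=(0,0,255)
    for i in range(0,h,10): cv2.putText(a,str(y0+i),(0,int(i*f+f/2)),0,.35,(0,0,255),1);a[int(i*f+f/2),:16]=(0,0,255)
    return a
o=np.zeros((600,800,3),np.uint8)
a=crop(t,220,165,33,98,6);o[:588,:198]=a
a=crop(t,228,172,24,24,11);o[:264,204:468]=a
a=crop(t,222,230,24,30,11);o[266:596,204:468]=a
a=crop(s,212,220,30,40,10);o[:400,472:772]=a
a=crop(s,276,226,26,20,10);o[400:600,472:732]=a
cv2.imwrite("pics/c3.png",o)
E
```

```text
(no output)
```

View pics/c3.png

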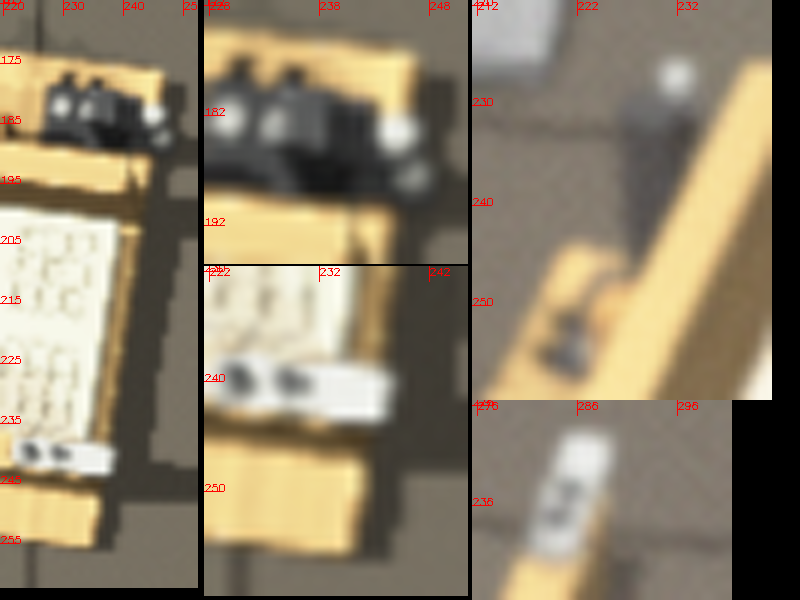

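```bash
python3 - <<'E'
from h import *
from scipy.optimize import least_squares
pu,e=tri((245.15,183.5),(232,227.2));print("pin tip tri",pu,e, onz("top",(245.15,183.5),.096),"low",onz("top",(246.4,187.7),.044))
k,e=tri((238.6,241.4),(287.3,229.1));print("keeper",k,e)
obs=[((40,6.5,18),(246.7,176.2)),((-210,6.5,18),(235.2,255.5)),((-175,-8,121),(238.6,241.4)),((-26,6.5,112),(244.4,190.1))]
def F(p,X):
    c,s=np.cos(p[2]),np.sin(p[2]);X=np.array(X)/1000;return np.array([p[0]+c*X[0]-s*X[1],p[1]+s*X[0]+c*X[1],X[2]])
def r(p): return np.concatenate([proj("top",F(p,X))-u for X,u in obs]+[proj("side",F(p,(-175,-8,121)))-(287.3,229.1)]
  +[proj("top",F(p,(p[3]*1000,0,96)))-(245.15,183.5),proj("top",F(p,(p[3]*1000,0,44)))-(246.4,187.7),proj("side",F(p,(p[3]*1000,0,96)))-(232,227.2)])
o=least_squares(r,[.6,.07,-.13,0]);print(o.x,np.degrees(o.x[2]),o.fun.round(1))
p=o.x;print("axis world",F(p,(p[3]*1000,0,0)))
a,b=[onz("top",u,.112) for u in ((372.75,195.7),(383.5,253))]
print("gate ends",a,b,np.linalg.norm(a-b),(a+b)/2,np.degrees(np.arctan2(*(a-b)[1::-1])))
# height of gate by second view: side row of middle edge
v=cv2.imread("pics/side0.png")[150:168,285].astype(int).sum(1);print(v)
E
```

```text
pin tip tri [0.61338637 0.07048052 0.09351645] 0.002152795509142867 [0.61393186 0.07035233 0.096     ] low [0.61242196 0.07029551 0.044     ]
keeper [0.43809351 0.08556584 0.12014423] 0.0019926612173867286
[ 0.61396303  0.06871762 -0.1379241  -0.00133049] -7.902468594375735 [ 0.6  0.1  0.1  0.2  0.2 -0.2 -2.6  0.5 -0.8 -0.5  0.5  0.4  0.5 -0.1
 -0.  -1. ]
axis world [0.61264517 0.06890054 0.        ]
gate ends [ 0.57271464 -0.30251261  0.112     ] [ 0.40612453 -0.32769829  0.112     ] 0.16848318315068828 [ 0.48941958 -0.31510545  0.112     ] 8.597070103172943
[369 411 567 648 628 532 549 579 542 458 438 443 445 471 556 626 622 522]
```

move_arm --targets '[{"dx": 0.95,"dy": -1,"rz": 0.108},{"dx": 0.95,"dy": -1,"rz": 0.108},{"dx": 0.95,"dy": -1,"rz": 0.108},{"dx": 0.95,"dy": -1,"rz": 0.108},{"dx": 0.95,"dy": -1,"rz": 0.108},{"dx": 0.95,"dy": -1,"rz": 0.108},{"dx": 0.95,"dy": -1,"rz": 0.108},{"dx": 0.95,"dy": -1,"rz": 0.108},{"dx": 0.95,"dy": -1,"rz": 0.108},{"dx": 0.95,"dy": -1,"rz": 0.108}]' --claw 42 --newtons 60

```text
schema error: expected keys dx, dy, dz, rx, ry, rz
```

move_arm --targets '[{"dy": -1},{"dy": -1},{"dy": -1},{"dy": -1},{"dy": -1},{"dy": -1},{"dy": -1},{"dy": -1},{"dy": -1},{"dy": -1}]'

```text
schema error: expected keys dx, dy, dz, rx, ry, rz
```

move_arm --targets '[{"dy": -1},{"dy": -1},{"dy": -1},{"dy": -1},{"dy": -1},{"dy": -1},{"dy": -1},{"dy": -1},{"dy": -1},{"dy": -1}]'

```text
schema error: expected keys dx, dy, dz, rx, ry, rz
```

All six keys are needed in every row.

move_arm --targets '[{"dx": 0.95,"dy": -1,"dz": 0,"rx": 0,"ry": 0,"rz": 0.108},{"dx": 0.95,"dy": -1,"dz": 0,"rx": 0,"ry": 0,"rz": 0.108},{"dx": 0.95,"dy": -1,"dz": 0,"rx": 0,"ry": 0,"rz": 0.108},{"dx": 0.95,"dy": -1,"dz": 0,"rx": 0,"ry": 0,"rz": 0.108},{"dx": 0.95,"dy": -1,"dz": 0,"rx": 0,"ry": 0,"rz": 0.108},{"dx": 0.95,"dy": -1,"dz": 0,"rx": 0,"ry": 0,"rz": 0.108},{"dx": 0.95,"dy": -1,"dz": 0,"rx": 0,"ry": 0,"rz": 0.108},{"dx": 0.95,"dy": -1,"dz": 0,"rx": 0,"ry": 0,"rz": 0.108},{"dx": 0.95,"dy": -1,"dz": 0,"rx": 0,"ry": 0,"rz": 0.108},{"dx": 0.95,"dy": -1,"dz": 0,"rx": 0,"ry": 0,"rz": 0.108}]' --claw 42 --newtons 60

```text
t: 1.35
tcp_pos: [0.4903, 0.3207, 0.2308]
tool_rot: [-0.076, 0.997, -0.0, -0.001]
force: [-0.5, 0.4, 0.6]
finger_gap: 0.417
gripper_force: 0.0
```

move_arm --targets '[{"dx": 0,"dy": -1,"dz": 0,"rx": 0,"ry": 0,"rz": 0},{"dx": 0,"dy": -1,"dz": 0,"rx": 0,"ry": 0,"rz": 0},{"dx": 0,"dy": -1,"dz": 0,"rx": 0,"ry": 0,"rz": 0},{"dx": 0,"dy": -1,"dz": 0,"rx": 0,"ry": 0,"rz": 0},{"dx": 0,"dy": -1,"dz": 0,"rx": 0,"ry": 0,"rz": 0},{"dx": 0,"dy": -1,"dz": 0,"rx": 0,"ry": 0,"rz": 0},{"dx": 0,"dy": -1,"dz": 0,"rx": 0,"ry": 0,"rz": 0},{"dx": 0,"dy": -1,"dz": 0,"rx": 0,"ry": 0,"rz": 0},{"dx": 0,"dy": -1,"dz": 0,"rx": 0,"ry": 0,"rz": 0},{"dx": 0,"dy": -1,"dz": 0,"rx": 0,"ry": 0,"rz": 0}]'

```text
t: 2.6
tcp_pos: [0.4895, 0.071, 0.231]
tool_rot: [-0.075, 0.997, 0.0, -0.0]
force: [1.5, 0.2, -0.4]
finger_gap: 0.422
gripper_force: 0.0
```

move_arm --targets '[{"dx": 0,"dy": -1,"dz": 0,"rx": 0,"ry": 0,"rz": 0},{"dx": 0,"dy": -1,"dz": 0,"rx": 0,"ry": 0,"rz": 0},{"dx": 0,"dy": -1,"dz": 0,"rx": 0,"ry": 0,"rz": 0},{"dx": 0,"dy": -1,"dz": 0,"rx": 0,"ry": 0,"rz": 0},{"dx": 0,"dy": -1,"dz": 0,"rx": 0,"ry": 0,"rz": 0},{"dx": 0,"dy": -1,"dz": 0,"rx": 0,"ry": 0,"rz": 0},{"dx": 0,"dy": -1,"dz": 0,"rx": 0,"ry": 0,"rz": 0},{"dx": 0,"dy": -1,"dz": 0,"rx": 0,"ry": 0,"rz": 0},{"dx": 0,"dy": -1,"dz": 0,"rx": 0,"ry": 0,"rz": 0},{"dx": 0,"dy": -1,"dz": 0,"rx": 0,"ry": 0,"rz": 0}]'

```text
t: 3.85
tcp_pos: [0.4896, -0.1789, 0.231]
tool_rot: [-0.075, 0.997, 0.0, -0.0]
force: [0.6, -0.8, 0.6]
finger_gap: 0.422
gripper_force: 0.0
```

move_arm --targets '[{"dx": 0,"dy": -0.91,"dz": 0,"rx": 0,"ry": 0,"rz": 0},{"dx": 0,"dy": -0.91,"dz": 0,"rx": 0,"ry": 0,"rz": 0},{"dx": 0,"dy": -0.91,"dz": 0,"rx": 0,"ry": 0,"rz": 0},{"dx": 0,"dy": -0.91,"dz": 0,"rx": 0,"ry": 0,"rz": 0},{"dx": 0,"dy": -0.91,"dz": 0,"rx": 0,"ry": 0,"rz": 0},{"dx": 0,"dy": -0.9,"dz": -0.5,"rx": 0,"ry": 0,"rz": 0},{"dx": 0,"dy": 0,"dz": -1,"rx": 0,"ry": 0,"rz": 0},{"dx": 0,"dy": 0,"dz": -1,"rx": 0,"ry": 0,"rz": 0},{"dx": 0,"dy": 0,"dz": -0.8,"rx": 0,"ry": 0,"rz": 0},{"dx": 0,"dy": 0,"dz": 0,"rx": 0,"ry": 0,"rz": 0}]'

```text
t: 5.1
tcp_pos: [0.4886, -0.314, 0.1464]
tool_rot: [-0.075, 0.997, 0.002, -0.002]
force: [-0.1, -0.3, -0.2]
finger_gap: 0.42
gripper_force: 0.0
```

```bash
python3 - <<'E'
from h import *
t=cams.snapshot("top")[:,:,::-1];s=cams.snapshot("side")[:,:,::-1]
a=cv2.resize(t[180:280,335:415],None,fx=5,fy=5,interpolation=2);b=cv2.resize(s[120:205,245:325],None,fx=5,fy=5,interpolation=2)
o=np.zeros((500,800,3),np.uint8);o[:500,:400]=a;o[:425,400:]=b;cv2.imwrite("pics/c4.png",o)
E
```

```text
(no output)
```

View pics/c4.png

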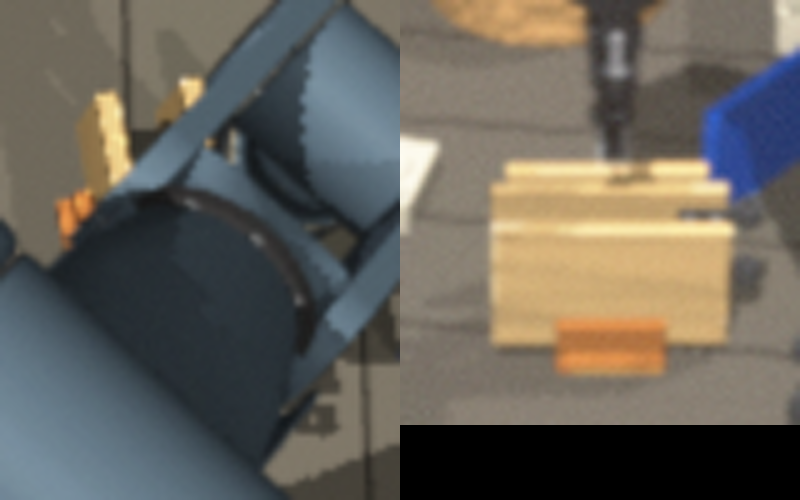

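The top view is hidden by the arm. In the side view the fingers hang over mid length of the gate, around crop (615,150), so I descend.

move_arm --targets '[{"dx": 0.02,"dy": 0,"dz": -0.3,"rx": 0,"ry": 0,"rz": 0},{"dx": 0,"dy": -0.04,"dz": -0.3,"rx": 0,"ry": 0,"rz": 0},{"dx": 0,"dy": 0,"dz": -0.3,"rx": 0,"ry": 0,"rz": 0},{"dx": 0,"dy": 0,"dz": -0.3,"rx": 0,"ry": 0,"rz": 0},{"dx": 0,"dy": 0,"dz": -0.3,"rx": 0,"ry": 0,"rz": 0},{"dx": 0,"dy": 0,"dz": -0.3,"rx": 0,"ry": 0,"rz": 0},{"dx": 0,"dy": 0,"dz": -0.3,"rx": 0,"ry": 0,"rz": 0},{"dx": 0,"dy": 0,"dz": -0.3,"rx": 0,"ry": 0,"rz": 0},{"dx": 0,"dy": 0,"dz": -0.2,"rx": 0,"ry": 0,"rz": 0},{"dx": 0,"dy": 0,"dz": 0,"rx": 0,"ry": 0,"rz": 0}]'

```text
t: 6.45
tcp_pos: [0.4902, -0.3153, 0.0833]
tool_rot: [-0.075, 0.997, 0.0, -0.0]
force: [0.9, -0.1, -1.3]
finger_gap: 0.415
gripper_force: 0.0
```

move_arm --targets '[{"dx": 0,"dy": 0,"dz": 0,"rx": 0,"ry": 0,"rz": 0},{"dx": 0,"dy": 0,"dz": 0,"rx": 0,"ry": 0,"rz": 0},{"dx": 0,"dy": 0,"dz": 0,"rx": 0,"ry": 0,"rz": 0},{"dx": 0,"dy": 0,"dz": 0,"rx": 0,"ry": 0,"rz": 0},{"dx": 0,"dy": 0,"dz": 0,"rx": 0,"ry": 0,"rz": 0},{"dx": 0,"dy": 0,"dz": 0,"rx": 0,"ry": 0,"rz": 0},{"dx": 0,"dy": 0,"dz": 0,"rx": 0,"ry": 0,"rz": 0},{"dx": 0,"dy": 0,"dz": 0,"rx": 0,"ry": 0,"rz": 0},{"dx": 0,"dy": 0,"dz": 0,"rx": 0,"ry": 0,"rz": 0},{"dx": 0,"dy": 0,"dz": 0,"rx": 0,"ry": 0,"rz": 0}]' --claw 0 --newtons 60

```text
t: 7.7
tcp_pos: [0.4905, -0.3154, 0.0841]
tool_rot: [-0.075, 0.997, 0.0, 0.0]
force: [0.6, 2.9, 5.9]
finger_gap: 0.132
gripper_force: 59.4
```

Gripped, with the gap matching a 12 mm board. Next: lift, then turn to the open-gate heading at a staging place short of the pins.

move_arm --targets '[{"dx": 0,"dy": 0,"dz": 0.4,"rx": 0,"ry": 0,"rz": 0},{"dx": 0,"dy": 0,"dz": 1,"rx": 0,"ry": 0,"rz": 0},{"dx": 0,"dy": 0,"dz": 1,"rx": 0,"ry": 0,"rz": 0},{"dx": 0,"dy": 0,"dz": 1,"rx": 0,"ry": 0,"rz": 0},{"dx": 0,"dy": 0,"dz": 1,"rx": 0,"ry": 0,"rz": 0},{"dx": 0,"dy": 0,"dz": 0.8,"rx": 0,"ry": 0,"rz": 0},{"dx": 0.4,"dy": 0.8,"dz": 0,"rx": 0,"ry": 0,"rz": -0.3},{"dx": 0.4,"dy": 0.8,"dz": 0,"rx": 0,"ry": 0,"rz": -0.3},{"dx": 0.4,"dy": 0.8,"dz": 0,"rx": 0,"ry": 0,"rz": -0.3},{"dx": 0.4,"dy": 0.8,"dz": 0,"rx": 0,"ry": 0,"rz": -0.3}]'

```text
t: 8.95
tcp_pos: [0.5303, -0.2352, 0.2135]
tool_rot: [0.24, 0.971, -0.0, -0.0]
force: [0.4, -0.1, -2.6]
finger_gap: 0.128
gripper_force: 58.6
```

move_arm --targets '[{"dx": 0.3,"dy": 0.71,"dz": 0,"rx": 0,"ry": 0,"rz": -0.294},{"dx": 0.3,"dy": 0.71,"dz": 0,"rx": 0,"ry": 0,"rz": -0.294},{"dx": 0.3,"dy": 0.71,"dz": 0,"rx": 0,"ry": 0,"rz": -0.294},{"dx": 0.3,"dy": 0.71,"dz": 0,"rx": 0,"ry": 0,"rz": -0.294},{"dx": 0.3,"dy": 0.71,"dz": 0,"rx": 0,"ry": 0,"rz": -0.294},{"dx": 0.3,"dy": 0.71,"dz": -0.6,"rx": 0,"ry": 0,"rz": -0.294},{"dx": 0.3,"dy": 0.71,"dz": -0.8,"rx": 0,"ry": 0,"rz": -0.294},{"dx": 0.3,"dy": 0.71,"dz": -1,"rx": 0,"ry": 0,"rz": -0.294},{"dx": 0,"dy": 0,"dz": -1,"rx": 0,"ry": 0,"rz": 0},{"dx": 0,"dy": 0,"dz": -0.8,"rx": 0,"ry": 0,"rz": 0}]'

```text
t: 10.2
tcp_pos: [0.5899, -0.0934, 0.1074]
tool_rot: [0.754, 0.657, -0.001, -0.0]
force: [0.0, 0.6, -4.0]
finger_gap: 0.127
gripper_force: 58.6
```

```bash
python3 - <<'E'
from h import *
x=sensors.sense();print(x["t"],x["tcp_pos"],x["tool_rot"],x["force"],x["finger_gap"])
t=cams.snapshot("top")[:,:,::-1];s=cams.snapshot("side")[:,:,::-1]
cv2.imwrite("pics/t5.png",t);cv2.imwrite("pics/s5.png",s)
def crop(im,x0,y0,w,h,f):
    a=cv2.resize(im[y0:y0+h,x0:x0+w],None,fx=f,fy=f,interpolation=cv2.INTER_CUBIC)
    for i in range(0,w,10): cv2.putText(a,str(x0+i),(int(i*f+f/2),9),0,.35,(0,0,255),1);a[:16,int(i*f+f/2)]=(0,0,255)
    for i in range(0,h,10): cv2.putText(a,str(y0+i),(0,int(i*f+f/2)),0,.35,(0,0,255),1);a[int(i*f+f/2),:16]=(0,0,255)
    return a
o=np.zeros((600,800,3),np.uint8)
o[:560,:400]=crop(t,225,160,50,70,8);o[:600,400:]=crop(s,210,195,50,75,8)
cv2.imwrite("pics/c5.png",o)
E
```

```text
10.2 [ 0.58993536 -0.09341012  0.10737521] [ 7.54286635e-01  6.56544836e-01 -6.72680260e-04 -3.12058942e-04] [ 0.00798581  0.57259719 -4.02605145] 0.12656940715584578
```

View pics/c5.png

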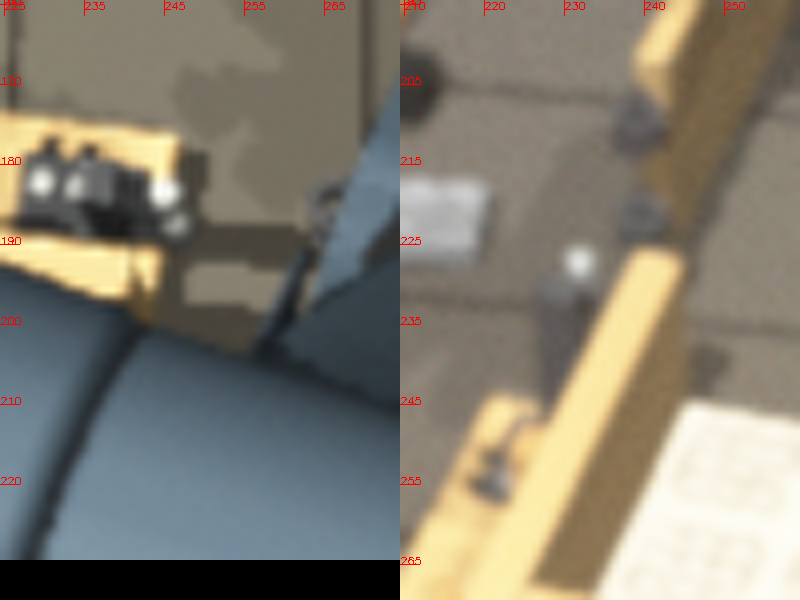

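```bash
python3 - <<'E'
from h import *
T=np.array([.58993,-.09341]);y=np.radians(-97.86);u=np.array([np.cos(y),np.sin(y)])
e=T-.103*u;print("eye",e)
for n in("top","side"):
  for z in(.053,.061,.069,.105,.113,.121): print(n,z,proj(n,np.append(e,z)).round(1))
  print(n,"pin .613,.0695",proj(n,(.613,.0695,.096)),proj(n,(.613,.0695,.044)))
E
```

```text
eye [0.60401556 0.00862233]
top 0.053 [266.4 189.7]
top 0.061 [266.4 189.2]
top 0.069 [266.3 188.6]
top 0.105 [265.9 186.1]
top 0.113 [265.8 185.5]
top 0.121 [265.7 184.9]
top pin .613,.0695 [245.43426445 183.80631266] [246.66154509 187.51432361]
side 0.053 [238.8 224.4]
side 0.061 [238.7 222.5]
side 0.069 [238.6 220.7]
side 0.105 [238.2 212.1]
side 0.113 [238.1 210.1]
side 0.121 [238.  208.2]
side pin .613,.0695 [231.81057314 226.32756037] [232.5664674  238.65278861]
```

```bash
python3 - <<'E'
from h import *
s=cv2.imread("pics/s5.png");t=cv2.imread("pics/t5.png")
g=s.astype(int)
print("side V/(R-B)");
for r in list(range(205,228,2)): print(r,[f"{g[r,c].sum()//3}/{g[r,c,2]-g[r,c,0]}" for c in range(232,248)])
print("top");g=t.astype(int)
for r in range(180,194): print(r,[f"{g[r,c].sum()//3}" for c in range(258,274)])
E
```

```text
side V/(R-B)
205 ['126/20', '125/23', '128/18', '125/21', '128/21', '129/18', '123/22', '130/36', '141/60', '154/74', '147/78', '125/67', '102/48', '92/44', '84/43', '92/46']
207 ['111/19', '109/18', '107/19', '107/19', '112/15', '109/13', '104/6', '99/7', '107/13', '123/32', '137/52', '125/57', '101/48', '91/41', '89/44', '92/45']
209 ['129/21', '128/21', '126/18', '124/19', '116/10', '104/5', '96/2', '91/5', '94/6', '104/5', '108/19', '100/35', '93/41', '90/42', '95/46', '97/47']
211 ['124/19', '120/19', '116/19', '112/19', '103/15', '89/7', '94/4', '96/5', '94/6', '87/4', '82/14', '83/30', '91/44', '94/47', '99/47', '94/49']
213 ['115/19', '113/17', '110/20', '116/17', '102/17', '89/10', '89/7', '86/8', '85/9', '87/17', '88/28', '86/38', '94/45', '95/47', '95/48', '95/46']
215 ['115/19', '115/18', '115/21', '115/20', '112/22', '114/18', '107/18', '102/23', '100/32', '102/45', '103/49', '98/49', '97/44', '96/42', '95/46', '93/46']
217 ['117/18', '114/20', '114/18', '116/20', '114/20', '116/17', '112/20', '107/21', '102/34', '102/46', '105/49', '100/50', '97/45', '94/44', '90/42', '
[... 1663 characters left out ...]
', '100', '93', '123', '127', '125', '123', '122', '116', '95']
188 ['73', '74', '74', '76', '101', '98', '83', '88', '102', '124', '128', '127', '125', '119', '100', '68']
189 ['66', '66', '66', '67', '70', '72', '82', '75', '101', '118', '124', '125', '123', '99', '69', '53']
190 ['66', '66', '67', '66', '65', '65', '85', '89', '117', '124', '123', '124', '114', '77', '53', '50']
191 ['67', '66', '67', '67', '64', '50', '60', '95', '119', '121', '118', '115', '87', '59', '51', '50']
192 ['69', '69', '68', '69', '65', '47', '63', '95', '111', '114', '115', '105', '74', '53', '50', '52']
193 ['83', '82', '78', '75', '54', '52', '76', '105', '111', '110', '111', '105', '73', '55', '57', '63']
```

move_arm --targets '[{"dx": 0.09,"dy": 0.5,"dz": 0,"rx": 0,"ry": 0,"rz": 0},{"dx": 0.09,"dy": 0.5,"dz": 0,"rx": 0,"ry": 0,"rz": 0},{"dx": 0.09,"dy": 0.5,"dz": 0,"rx": 0,"ry": 0,"rz": 0},{"dx": 0.09,"dy": 0.5,"dz": 0,"rx": 0,"ry": 0,"rz": 0},{"dx": 0.09,"dy": 0.25,"dz": 0,"rx": 0,"ry": 0,"rz": 0},{"dx": 0,"dy": 0.25,"dz": 0,"rx": 0,"ry": 0,"rz": 0},{"dx": 0,"dy": 0,"dz": 0,"rx": 0,"ry": 0,"rz": 0},{"dx": 0,"dy": 0,"dz": 0,"rx": 0,"ry": 0,"rz": 0},{"dx": 0,"dy": 0,"dz": 0,"rx": 0,"ry": 0,"rz": 0},{"dx": 0,"dy": 0,"dz": 0,"rx": 0,"ry": 0,"rz": 0}]'

```text
t: 11.55
tcp_pos: [0.6017, -0.0314, 0.1088]
tool_rot: [0.755, 0.656, -0.0, 0.0]
force: [0.0, -0.3, -2.5]
finger_gap: 0.128
gripper_force: 58.8
```

```bash
cat >> h.py <<'E'
def crop(im,x0,y0,w,h,f):
    a=cv2.resize(im[y0:y0+h,x0:x0+w],None,fx=f,fy=f,interpolation=cv2.INTER_CUBIC)
    for i in range(0,w,5): cv2.putText(a,str(x0+i),(int(i*f+f/2),9),0,.3,(0,0,255),1);a[:16,int(i*f+f/2)]=(0,0,255)
    for i in range(0,h,5): cv2.putText(a,str(y0+i),(0,int(i*f+f/2)),0,.3,(0,0,255),1);a[int(i*f+f/2),:16]=(0,0,255)
    return a
E
python3 - <<'E'
from h import *
x=sensors.sense();print(x["t"],x["tcp_pos"],x["tool_rot"],x["force"],x["ft_torque"])
t=sum(cams.snapshot("top")[:,:,::-1].astype(float) for _ in range(4))/4;s=sum(cams.snapshot("side")[:,:,::-1].astype(float) for _ in range(4))/4
t=t.round().astype(np.uint8);s=s.round().astype(np.uint8)
cv2.imwrite("pics/t6.png",t);cv2.imwrite("pics/s6.png",s)
o=np.zeros((600,800,3),np.uint8)
o[:480,:400]=crop(t,228,168,25,30,16);o[:560,400:]=crop(s,220,210,25,35,16)
cv2.imwrite("pics/c6.png",o)
E
```

```text
11.55 [ 0.60165489 -0.03135064  0.1087915 ] [ 7.54774944e-01  6.55983829e-01 -1.98696181e-05  7.15116232e-06] [ 0.01124595 -0.25039973 -2.47466973] [-0.03894744  0.00021841  0.03879564]
```

View pics/c6.png

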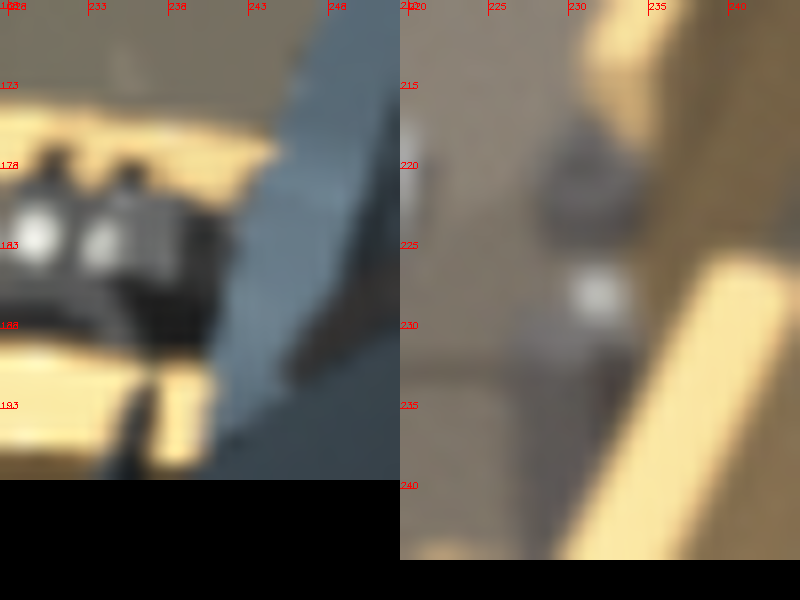

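```bash
python3 - <<'E'
from h import *
s=cv2.imread("pics/s6.png").astype(int)
print("cols"); 
for r in range(214,234): print(r,[s[r,c].sum()//3 for c in range(225,239)],[s[r,c,2]-s[r,c,0] for c in range(225,239)])
for z,dy in((.1068,.011),(.1068,0),(.1228,-.011),(.1228,.011),(.096,.005),(.096,-.005),(.096,0),(.115,0)): print(z,dy,proj("side",(.613,.0695+dy,z)).round(2))
E
```

```text
cols
214 [np.int64(130), np.int64(129), np.int64(129), np.int64(129), np.int64(129), np.int64(133), np.int64(148), np.int64(164), np.int64(170), np.int64(167), np.int64(144), np.int64(109), np.int64(95), np.int64(91)] [np.int64(20), np.int64(21), np.int64(21), np.int64(22), np.int64(22), np.int64(29), np.int64(54), np.int64(76), np.int64(87), np.int64(88), np.int64(76), np.int64(56), np.int64(45), np.int64(43)]
215 [np.int64(128), np.int64(129), np.int64(127), np.int64(129), np.int64(128), np.int64(131), np.int64(141), np.int64(154), np.int64(162), np.int64(160), np.int64(140), np.int64(107), np.int64(94), np.int64(89)] [np.int64(20), np.int64(21), np.int64(21), np.int64(22), np.int64(20), np.int64(27), np.int64(48), np.int64(73), np.int64(82), np.int64(85), np.int64(72), np.int64(54), np.int64(46), np.int64(43)]
216 [np.int64(129), np.int64(129), np.int64(129), np.int64(131), np.int64(126), np.int64(125), np.int64(129), np.int64(142), np.int64(153), np.int64(160), np.int64(141), np.int64(108), np.int64(94), np.int64(87)] [np.int64(21), np.int64(21), np.int64(21), np.int64(21), np.in
[... 6509 characters left out ...]
), np.int64(9), np.int64(15), np.int64(43), np.int64(80), np.int64(91), np.int64(88)]
233 [np.int64(97), np.int64(94), np.int64(91), np.int64(90), np.int64(92), np.int64(92), np.int64(85), np.int64(75), np.int64(70), np.int64(83), np.int64(128), np.int64(188), np.int64(212), np.int64(214)] [np.int64(18), np.int64(12), np.int64(9), np.int64(6), np.int64(6), np.int64(7), np.int64(8), np.int64(11), np.int64(10), np.int64(21), np.int64(57), np.int64(90), np.int64(86), np.int64(86)]
0.1068 0.011 [230.95 226.01]
0.1068 0 [231.65 223.71]
0.1228 -0.011 [232.11 217.52]
0.1228 0.011 [230.71 222.08]
0.096 0.005 [231.5  227.37]
0.096 -0.005 [232.12 225.29]
0.096 0 [231.81 226.33]
0.115 0 [231.53 221.7 ]
```

move_arm --targets '[{"dx": -0.14,"dy": -1,"dz": 0,"rx": 0,"ry": 0,"rz": 0},{"dx": 0,"dy": 0,"dz": 0,"rx": 0,"ry": 0,"rz": 0},{"dx": 0,"dy": 0,"dz": -0.23,"rx": 0,"ry": 0,"rz": 0},{"dx": 0,"dy": 0,"dz": -0.23,"rx": 0,"ry": 0,"rz": 0},{"dx": 0,"dy": 0,"dz": -0.23,"rx": 0,"ry": 0,"rz": 0},{"dx": 0,"dy": 0,"dz": 0,"rx": 0,"ry": 0,"rz": 0},{"dx": 0.01,"dy": 0.04,"dz": 0,"rx": 0,"ry": 0,"rz": 0},{"dx": 0,"dy": 0.04,"dz": 0,"rx": 0,"ry": 0,"rz": 0},{"dx": 0.01,"dy": 0.04,"dz": 0,"rx": 0,"ry": 0,"rz": 0},{"dx": 0,"dy": 0,"dz": 0,"rx": 0,"ry": 0,"rz": 0}]'

```text
t: 13.2
tcp_pos: [0.5987, -0.0529, 0.0917]
tool_rot: [0.755, 0.656, 0.0, 0.0]
force: [0.5, -0.7, -2.6]
finger_gap: 0.129
gripper_force: 58.7
```

move_arm --targets '[{"dx": 0.01,"dy": 0.03,"dz": 0,"rx": 0,"ry": 0,"rz": 0},{"dx": 0,"dy": 0.03,"dz": 0,"rx": 0,"ry": 0,"rz": 0},{"dx": 0.01,"dy": 0.03,"dz": 0,"rx": 0,"ry": 0,"rz": 0},{"dx": 0,"dy": 0.03,"dz": 0,"rx": 0,"ry": 0,"rz": 0},{"dx": 0,"dy": 0,"dz": 0,"rx": 0,"ry": 0,"rz": 0},{"dx": 0,"dy": 0,"dz": 0,"rx": 0,"ry": 0,"rz": 0},{"dx": 0,"dy": 0,"dz": 0,"rx": 0,"ry": 0,"rz": 0},{"dx": 0,"dy": 0,"dz": 0,"rx": 0,"ry": 0,"rz": 0},{"dx": 0,"dy": 0,"dz": 0,"rx": 0,"ry": 0,"rz": 0},{"dx": 0,"dy": 0,"dz": 0,"rx": 0,"ry": 0,"rz": 0}]'

```text
t: 14.45
tcp_pos: [0.5992, -0.05, 0.0916]
tool_rot: [0.755, 0.656, 0.0, 0.0]
force: [-0.1, -0.1, -2.4]
finger_gap: 0.128
gripper_force: 58.7
```

move_arm --targets '[{"dx": 0,"dy": 0.03,"dz": 0,"rx": 0,"ry": 0,"rz": 0},{"dx": 0.01,"dy": 0.03,"dz": 0,"rx": 0,"ry": 0,"rz": 0},{"dx": 0,"dy": 0.03,"dz": 0,"rx": 0,"ry": 0,"rz": 0},{"dx": 0.01,"dy": 0.03,"dz": 0,"rx": 0,"ry": 0,"rz": 0},{"dx": 0,"dy": 0,"dz": 0,"rx": 0,"ry": 0,"rz": 0},{"dx": 0,"dy": 0,"dz": 0,"rx": 0,"ry": 0,"rz": 0},{"dx": 0,"dy": 0,"dz": 0,"rx": 0,"ry": 0,"rz": 0},{"dx": 0,"dy": 0,"dz": 0,"rx": 0,"ry": 0,"rz": 0},{"dx": 0,"dy": 0,"dz": 0,"rx": 0,"ry": 0,"rz": 0},{"dx": 0,"dy": 0,"dz": 0,"rx": 0,"ry": 0,"rz": 0}]'

```text
t: 15.7
tcp_pos: [0.5997, -0.047, 0.0916]
tool_rot: [0.755, 0.656, 0.0, -0.0]
force: [0.2, 0.5, -3.1]
finger_gap: 0.13
gripper_force: 58.7
```

move_arm --targets '[{"dx": 0,"dy": 0.03,"dz": 0,"rx": 0,"ry": 0,"rz": 0},{"dx": 0,"dy": 0.03,"dz": 0,"rx": 0,"ry": 0,"rz": 0},{"dx": 0,"dy": 0,"dz": 0,"rx": 0,"ry": 0,"rz": 0},{"dx": 0,"dy": 0,"dz": 0,"rx": 0,"ry": 0,"rz": 0},{"dx": 0,"dy": 0,"dz": 0,"rx": 0,"ry": 0,"rz": 0},{"dx": 0,"dy": 0,"dz": 0,"rx": 0,"ry": 0,"rz": 0},{"dx": 0,"dy": 0,"dz": 0,"rx": 0,"ry": 0,"rz": 0},{"dx": 0,"dy": 0,"dz": 0,"rx": 0,"ry": 0,"rz": 0},{"dx": 0,"dy": 0,"dz": 0,"rx": 0,"ry": 0,"rz": 0},{"dx": 0,"dy": 0,"dz": 0,"rx": 0,"ry": 0,"rz": 0}]'

```text
t: 16.95
tcp_pos: [0.5996, -0.0455, 0.0916]
tool_rot: [0.755, 0.656, 0.0, -0.0]
force: [-0.3, -0.5, -2.6]
finger_gap: 0.131
gripper_force: 58.7
```

move_arm --targets '[{"dx": 0,"dy": 0.02,"dz": 0,"rx": 0,"ry": 0,"rz": 0},{"dx": 0.01,"dy": 0.02,"dz": 0,"rx": 0,"ry": 0,"rz": 0},{"dx": 0,"dy": 0.02,"dz": 0,"rx": 0,"ry": 0,"rz": 0},{"dx": 0,"dy": 0.02,"dz": 0,"rx": 0,"ry": 0,"rz": 0},{"dx": 0,"dy": 0,"dz": 0,"rx": 0,"ry": 0,"rz": 0},{"dx": 0,"dy": 0,"dz": 0,"rx": 0,"ry": 0,"rz": 0},{"dx": 0,"dy": 0,"dz": 0,"rx": 0,"ry": 0,"rz": 0},{"dx": 0,"dy": 0,"dz": 0,"rx": 0,"ry": 0,"rz": 0},{"dx": 0,"dy": 0,"dz": 0,"rx": 0,"ry": 0,"rz": 0},{"dx": 0,"dy": 0,"dz": 0,"rx": 0,"ry": 0,"rz": 0}]'

```text
t: 18.2
tcp_pos: [0.6, -0.0439, 0.0916]
tool_rot: [0.755, 0.656, -0.0, 0.0]
force: [-0.5, -5.6, -2.0]
finger_gap: 0.133
gripper_force: 58.8
```

```bash
python3 -c "
from h import *
x=sensors.sense();print(x['tcp_pos'],x['force'],x['ft_torque'])"
```

```text
[ 0.60001566 -0.04391227  0.0916413 ] [-0.525424   -5.60007693 -1.98497022] [-0.87426408  0.17730547  0.02310948]
```

Light contact with the side of the pin (5.6 N at TCP y −0.044) gives the y alignment. Now lift over the pins and lower to feel the tops.

move_arm --targets '[{"dx": 0,"dy": -0.08,"dz": 0,"rx": 0,"ry": 0,"rz": 0},{"dx": 0,"dy": 0,"dz": 0.32,"rx": 0,"ry": 0,"rz": 0},{"dx": 0,"dy": 0,"dz": 0.32,"rx": 0,"ry": 0,"rz": 0},{"dx": 0.02,"dy": 0.23,"dz": 0,"rx": 0,"ry": 0,"rz": 0},{"dx": 0.02,"dy": 0.23,"dz": 0,"rx": 0,"ry": 0,"rz": 0},{"dx": 0.02,"dy": 0.24,"dz": 0,"rx": 0,"ry": 0,"rz": 0},{"dx": 0,"dy": 0,"dz": -0.12,"rx": 0,"ry": 0,"rz": 0},{"dx": 0,"dy": 0,"dz": -0.12,"rx": 0,"ry": 0,"rz": 0},{"dx": 0,"dy": 0,"dz": 0,"rx": 0,"ry": 0,"rz": 0},{"dx": 0,"dy": 0,"dz": 0,"rx": 0,"ry": 0,"rz": 0}]'

```text
t: 19.45
tcp_pos: [0.6014, -0.0282, 0.1014]
tool_rot: [0.755, 0.656, -0.0, -0.0]
force: [-0.2, 0.2, -2.9]
finger_gap: 0.127
gripper_force: 58.8
```

move_arm --targets '[{"dx": 0,"dy": 0,"dz": -0.03,"rx": 0,"ry": 0,"rz": 0},{"dx": 0,"dy": 0,"dz": -0.03,"rx": 0,"ry": 0,"rz": 0},{"dx": 0,"dy": 0,"dz": -0.03,"rx": 0,"ry": 0,"rz": 0},{"dx": 0,"dy": 0,"dz": -0.02,"rx": 0,"ry": 0,"rz": 0},{"dx": 0,"dy": 0,"dz": 0,"rx": 0,"ry": 0,"rz": 0},{"dx": 0,"dy": 0,"dz": 0,"rx": 0,"ry": 0,"rz": 0},{"dx": 0,"dy": 0,"dz": 0,"rx": 0,"ry": 0,"rz": 0},{"dx": 0,"dy": 0,"dz": 0,"rx": 0,"ry": 0,"rz": 0},{"dx": 0,"dy": 0,"dz": 0,"rx": 0,"ry": 0,"rz": 0},{"dx": 0,"dy": 0,"dz": 0,"rx": 0,"ry": 0,"rz": 0}]'

```text
t: 20.7
tcp_pos: [0.6014, -0.028, 0.0988]
tool_rot: [0.755, 0.656, -0.0, -0.0]
force: [0.5, 0.1, -3.1]
finger_gap: 0.131
gripper_force: 58.8
```

```bash
python3 -c "
from h import *
x=sensors.sense();print(x['tcp_pos'],x['force'],x['ft_torque'])"
```

```text
[ 0.60139074 -0.0280209   0.09881927] [ 0.53551254  0.05264278 -3.1134232 ] [-0.08230366  0.0229134  -0.03786601]
```

move_arm --targets '[{"dx": 0,"dy": 0,"dz": -0.02,"rx": 0,"ry": 0,"rz": 0},{"dx": 0,"dy": 0,"dz": -0.02,"rx": 0,"ry": 0,"rz": 0},{"dx": 0,"dy": 0,"dz": -0.02,"rx": 0,"ry": 0,"rz": 0},{"dx": 0,"dy": 0,"dz": 0,"rx": 0,"ry": 0,"rz": 0},{"dx": 0,"dy": 0,"dz": 0,"rx": 0,"ry": 0,"rz": 0},{"dx": 0,"dy": 0,"dz": 0,"rx": 0,"ry": 0,"rz": 0},{"dx": 0,"dy": 0,"dz": 0,"rx": 0,"ry": 0,"rz": 0},{"dx": 0,"dy": 0,"dz": 0,"rx": 0,"ry": 0,"rz": 0},{"dx": 0,"dy": 0,"dz": 0,"rx": 0,"ry": 0,"rz": 0},{"dx": 0,"dy": 0,"dz": 0,"rx": 0,"ry": 0,"rz": 0}]'

```text
t: 21.95
tcp_pos: [0.6015, -0.0281, 0.0974]
tool_rot: [0.755, 0.656, 0.0, 0.0]
force: [-0.3, -0.9, 2.0]
finger_gap: 0.128
gripper_force: 59.4
```

```bash
python3 -c "
from h import *
x=sensors.sense();print(x['tcp_pos'],x['force'],x['ft_torque'])"
```

```text
[ 0.60151856 -0.02807002  0.09737446] [-0.25169881 -0.91152201  1.9794485 ] [0.09603434 0.15119429 0.08777896]
```

move_arm --targets '[{"dx": -0.01,"dy": 0,"dz": 0,"rx": 0,"ry": 0,"rz": 0},{"dx": -0.01,"dy": 0,"dz": 0,"rx": 0,"ry": 0,"rz": 0},{"dx": -0.01,"dy": 0,"dz": 0,"rx": 0,"ry": 0,"rz": 0},{"dx": -0.01,"dy": 0,"dz": 0,"rx": 0,"ry": 0,"rz": 0},{"dx": -0.01,"dy": 0,"dz": 0,"rx": 0,"ry": 0,"rz": 0},{"dx": -0.01,"dy": 0,"dz": 0,"rx": 0,"ry": 0,"rz": 0},{"dx": 0,"dy": 0,"dz": 0,"rx": 0,"ry": 0,"rz": 0},{"dx": 0,"dy": 0,"dz": 0,"rx": 0,"ry": 0,"rz": 0},{"dx": 0,"dy": 0,"dz": 0,"rx": 0,"ry": 0,"rz": 0},{"dx": 0,"dy": 0,"dz": 0,"rx": 0,"ry": 0,"rz": 0}]'

```text
t: 23.2
tcp_pos: [0.5999, -0.028, 0.0973]
tool_rot: [0.755, 0.656, 0.0, 0.0]
force: [0.8, 0.4, -2.0]
finger_gap: 0.129
gripper_force: 58.8
```

```bash
python3 -c "
from h import *
x=sensors.sense();print(x['tcp_pos'],x['force'],x['ft_torque'])"
```

```text
[ 0.59992548 -0.02800086  0.09732621] [ 0.84784404  0.41272845 -2.04898084] [-0.04694529  0.03153096 -0.02947285]
```

move_arm --targets '[{"dx": 0,"dy": 0,"dz": -0.02,"rx": 0,"ry": 0,"rz": 0},{"dx": 0,"dy": 0,"dz": -0.02,"rx": 0,"ry": 0,"rz": 0},{"dx": 0,"dy": 0,"dz": -0.01,"rx": 0,"ry": 0,"rz": 0},{"dx": 0,"dy": 0,"dz": 0,"rx": 0,"ry": 0,"rz": 0},{"dx": 0,"dy": 0,"dz": 0,"rx": 0,"ry": 0,"rz": 0},{"dx": 0,"dy": 0,"dz": 0,"rx": 0,"ry": 0,"rz": 0},{"dx": 0,"dy": 0,"dz": 0,"rx": 0,"ry": 0,"rz": 0},{"dx": 0,"dy": 0,"dz": 0,"rx": 0,"ry": 0,"rz": 0},{"dx": 0,"dy": 0,"dz": 0,"rx": 0,"ry": 0,"rz": 0},{"dx": 0,"dy": 0,"dz": 0,"rx": 0,"ry": 0,"rz": 0}]'

```text
t: 24.45
tcp_pos: [0.5999, -0.028, 0.096]
tool_rot: [0.755, 0.656, -0.0, -0.0]
force: [1.3, -0.4, -2.0]
finger_gap: 0.13
gripper_force: 58.7
```

```bash
python3 -c "
from h import *
x=sensors.sense();print(x['tcp_pos'],x['force'],x['ft_torque'])"
```

```text
[ 0.5998954  -0.02802444  0.09603115] [ 1.26163042 -0.37880439 -2.04503367] [-0.0375877  -0.00288199 -0.02569096]
```

Fz fell back to free weight while sinking below the contact height, so the knuckles have entered the pins. I ease in x a little and go on down.

move_arm --targets '[{"dx": 0.01,"dy": 0,"dz": -0.03,"rx": 0,"ry": 0,"rz": 0},{"dx": 0,"dy": 0,"dz": -0.03,"rx": 0,"ry": 0,"rz": 0},{"dx": 0,"dy": 0,"dz": -0.03,"rx": 0,"ry": 0,"rz": 0},{"dx": 0,"dy": 0,"dz": -0.03,"rx": 0,"ry": 0,"rz": 0},{"dx": 0,"dy": 0,"dz": -0.03,"rx": 0,"ry": 0,"rz": 0},{"dx": 0,"dy": 0,"dz": -0.03,"rx": 0,"ry": 0,"rz": 0},{"dx": 0,"dy": 0,"dz": -0.03,"rx": 0,"ry": 0,"rz": 0},{"dx": 0,"dy": 0,"dz": -0.03,"rx": 0,"ry": 0,"rz": 0},{"dx": 0,"dy": 0,"dz": 0,"rx": 0,"ry": 0,"rz": 0},{"dx": 0,"dy": 0,"dz": 0,"rx": 0,"ry": 0,"rz": 0}]'

```text
t: 25.7
tcp_pos: [0.6002, -0.028, 0.0901]
tool_rot: [0.755, 0.656, 0.0, 0.0]
force: [0.0, -0.3, -3.0]
finger_gap: 0.126
gripper_force: 58.7
```

move_arm --targets '[{"dx": 0,"dy": 0,"dz": -0.03,"rx": 0,"ry": 0,"rz": 0},{"dx": 0,"dy": 0,"dz": -0.03,"rx": 0,"ry": 0,"rz": 0},{"dx": 0,"dy": 0,"dz": -0.03,"rx": 0,"ry": 0,"rz": 0},{"dx": 0,"dy": 0,"dz": -0.03,"rx": 0,"ry": 0,"rz": 0},{"dx": 0,"dy": 0,"dz": -0.03,"rx": 0,"ry": 0,"rz": 0},{"dx": 0,"dy": 0,"dz": -0.03,"rx": 0,"ry": 0,"rz": 0},{"dx": 0,"dy": 0,"dz": -0.02,"rx": 0,"ry": 0,"rz": 0},{"dx": 0,"dy": 0,"dz": -0.02,"rx": 0,"ry": 0,"rz": 0},{"dx": 0,"dy": 0,"dz": 0,"rx": 0,"ry": 0,"rz": 0},{"dx": 0,"dy": 0,"dz": 0,"rx": 0,"ry": 0,"rz": 0}]'

```text
t: 26.95
tcp_pos: [0.6002, -0.028, 0.0846]
tool_rot: [0.755, 0.656, 0.0, 0.0]
force: [0.2, 0.4, -2.9]
finger_gap: 0.124
gripper_force: 58.7
```

move_arm --targets '[{"dx": 0,"dy": 0,"dz": -0.02,"rx": 0,"ry": 0,"rz": 0},{"dx": 0,"dy": 0,"dz": -0.02,"rx": 0,"ry": 0,"rz": 0},{"dx": 0,"dy": 0,"dz": 0,"rx": 0,"ry": 0,"rz": 0},{"dx": 0,"dy": 0,"dz": 0,"rx": 0,"ry": 0,"rz": 0},{"dx": 0,"dy": 0,"dz": 0,"rx": 0,"ry": 0,"rz": 0},{"dx": 0,"dy": 0,"dz": 0,"rx": 0,"ry": 0,"rz": 0},{"dx": 0,"dy": 0,"dz": 0,"rx": 0,"ry": 0,"rz": 0},{"dx": 0,"dy": 0,"dz": 0,"rx": 0,"ry": 0,"rz": 0},{"dx": 0,"dy": 0,"dz": 0,"rx": 0,"ry": 0,"rz": 0},{"dx": 0,"dy": 0,"dz": 0,"rx": 0,"ry": 0,"rz": 0}]'

```text
t: 28.2
tcp_pos: [0.6003, -0.0281, 0.0837]
tool_rot: [0.755, 0.656, 0.0, 0.0]
force: [-1.4, -1.3, 3.3]
finger_gap: 0.126
gripper_force: 59.5
```

Seated at TCP z 0.0837, which is 14 mm below the pin-top contact, as expected. Next I let go and move to the gate's outer (+x) face with shut fingers, to push it closed.

move_arm --targets '[{"dx": 0,"dy": 0,"dz": 0,"rx": 0,"ry": 0,"rz": 0},{"dx": 0,"dy": 0,"dz": 0,"rx": 0,"ry": 0,"rz": 0},{"dx": 0,"dy": 0,"dz": 0,"rx": 0,"ry": 0,"rz": 0},{"dx": 0,"dy": 0,"dz": 0,"rx": 0,"ry": 0,"rz": 0},{"dx": 0,"dy": 0,"dz": 0.8,"rx": 0,"ry": 0,"rz": 0},{"dx": 0,"dy": 0,"dz": 0.8,"rx": 0,"ry": 0,"rz": 0},{"dx": 0,"dy": 0,"dz": 0.8,"rx": 0,"ry": 0,"rz": 0},{"dx": 0.66,"dy": -0.93,"dz": 0,"rx": 0,"ry": 0,"rz": 0},{"dx": 0.66,"dy": -0.93,"dz": 0,"rx": 0,"ry": 0,"rz": 0},{"dx": 0,"dy": 0,"dz": 0,"rx": 0,"ry": 0,"rz": 0}]' --claw 42

```text
t: 29.45
tcp_pos: [0.6344, -0.0762, 0.1437]
tool_rot: [0.755, 0.655, 0.001, 0.001]
force: [-0.2, -0.1, 0.8]
finger_gap: 0.424
gripper_force: 0.0
```

```bash
python3 - <<'E'
from h import *
x=sensors.sense();print(x["t"],x["tcp_pos"],x["force"])
t=cams.snapshot("top")[:,:,::-1];s=cams.snapshot("side")[:,:,::-1]
o=np.zeros((600,800,3),np.uint8)
o[:600,:400]=crop(t,225,165,80,120,5);o[:600,400:]=crop(s,200,180,80,120,5)
cv2.imwrite("pics/c7.png",o)
E
```

```text
29.45 [ 0.63443028 -0.07617238  0.14370104] [-0.19699033 -0.1424461   0.80225984]
```

View pics/c7.png

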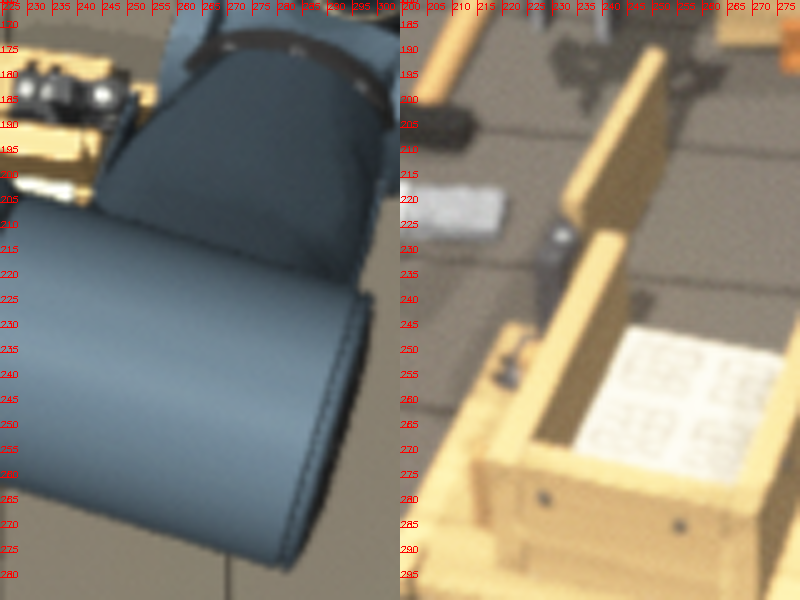

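The gate hangs upright and open: side view shows its top edge (235,220)→(252,190) above the post, and the pin tip at (232,227). Next I compute the pushing arc.

```bash
python3 - <<'E'
import numpy as np
A=np.array([.613,.0695])
def P(f,h,r=.14):
    f=np.radians(f);return A+r*np.array([np.cos(f),np.sin(f)])+h*np.array([-np.sin(f),np.cos(f)])
print(P(-98,.04),P(-98,.022))
p=P(-98,.022)
for f in np.arange(-102,-183,-4): q=P(f,.022);print(f,((q-p)/.025).round(2),q.round(4));p=q
print(P(-188,.020))
E
```

```text
[ 0.63312649 -0.07470445] [ 0.61530166 -0.07219934]
-102 [-0.4   0.01] [ 0.6054 -0.072 ]
-106 [-0.39  0.03] [ 0.5956 -0.0711]
-110 [-0.39  0.06] [ 0.5858 -0.0696]
-114 [-0.39  0.09] [ 0.5762 -0.0673]
-118 [-0.38  0.12] [ 0.5667 -0.0644]
-122 [-0.37  0.14] [ 0.5575 -0.0609]
-126 [-0.36  0.17] [ 0.5485 -0.0567]
-130 [-0.35  0.19] [ 0.5399 -0.0519]
-134 [-0.33  0.22] [ 0.5316 -0.0465]
-138 [-0.32  0.24] [ 0.5237 -0.0405]
-142 [-0.3   0.26] [ 0.5162 -0.034 ]
-146 [-0.28  0.28] [ 0.5092 -0.027 ]
-150 [-0.26  0.3 ] [ 0.5028 -0.0196]
-154 [-0.24  0.32] [ 0.4968 -0.0116]
-158 [-0.22  0.33] [ 0.4914 -0.0033]
-162 [-0.19  0.35] [0.4867 0.0053]
-166 [-0.17  0.36] [0.4825 0.0143]
-170 [-0.14  0.37] [0.4789 0.0235]
-174 [-0.12  0.38] [0.4761 0.033 ]
-178 [-0.09  0.39] [0.4739 0.0426]
-182 [-0.06  0.39] [0.4723 0.0524]
[0.47157901 0.06917887]
```

move_arm --targets '[{"dx": 0,"dy": 0,"dz": 0,"rx": 0,"ry": 0,"rz": 0},{"dx": 0,"dy": 0,"dz": 0,"rx": 0,"ry": 0,"rz": 0},{"dx": 0,"dy": 0,"dz": 0,"rx": 0,"ry": 0,"rz": 0},{"dx": 0,"dy": 0,"dz": -0.58,"rx": 0,"ry": 0,"rz": 0},{"dx": 0,"dy": 0,"dz": -0.58,"rx": 0,"ry": 0,"rz": 0},{"dx": 0,"dy": 0,"dz": -0.58,"rx": 0,"ry": 0,"rz": 0},{"dx": 0,"dy": 0,"dz": -0.58,"rx": 0,"ry": 0,"rz": 0},{"dx": -0.24,"dy": 0.06,"dz": 0,"rx": 0,"ry": 0,"rz": 0},{"dx": -0.24,"dy": 0.06,"dz": 0,"rx": 0,"ry": 0,"rz": 0},{"dx": -0.24,"dy": 0.06,"dz": 0,"rx": 0,"ry": 0,"rz": 0}]' --claw 0 --newtons 30

```text
t: 30.8
tcp_pos: [0.615, -0.0699, 0.0862]
tool_rot: [0.755, 0.656, 0.0, 0.0]
force: [0.1, 0.6, 0.3]
finger_gap: 0.003
gripper_force: 0.0
```

move_arm --targets '[{"dx": -0.4,"dy": 0.01,"dz": 0,"rx": 0,"ry": 0,"rz": -0.133},{"dx": -0.39,"dy": 0.03,"dz": 0,"rx": 0,"ry": 0,"rz": -0.133},{"dx": -0.39,"dy": 0.06,"dz": 0,"rx": 0,"ry": 0,"rz": -0.133},{"dx": -0.39,"dy": 0.09,"dz": 0,"rx": 0,"ry": 0,"rz": -0.133},{"dx": -0.38,"dy": 0.12,"dz": 0,"rx": 0,"ry": 0,"rz": -0.133},{"dx": -0.37,"dy": 0.14,"dz": 0,"rx": 0,"ry": 0,"rz": -0.133},{"dx": -0.36,"dy": 0.17,"dz": 0,"rx": 0,"ry": 0,"rz": -0.133},{"dx": -0.35,"dy": 0.19,"dz": 0,"rx": 0,"ry": 0,"rz": -0.133},{"dx": -0.33,"dy": 0.22,"dz": 0,"rx": 0,"ry": 0,"rz": -0.133},{"dx": -0.32,"dy": 0.24,"dz": 0,"rx": 0,"ry": 0,"rz": -0.133}]'

```text
t: 32.05
tcp_pos: [0.5232, -0.0382, 0.0864]
tool_rot: [0.934, 0.358, 0.001, 0.001]
force: [-0.1, 0.1, 0.3]
finger_gap: 0.0
gripper_force: 0.1
```

move_arm --targets '[{"dx": -0.3,"dy": 0.26,"dz": 0,"rx": 0,"ry": 0,"rz": -0.133},{"dx": -0.28,"dy": 0.28,"dz": 0,"rx": 0,"ry": 0,"rz": -0.133},{"dx": -0.26,"dy": 0.3,"dz": 0,"rx": 0,"ry": 0,"rz": -0.133},{"dx": -0.24,"dy": 0.32,"dz": 0,"rx": 0,"ry": 0,"rz": -0.133},{"dx": -0.22,"dy": 0.33,"dz": 0,"rx": 0,"ry": 0,"rz": -0.133},{"dx": -0.19,"dy": 0.35,"dz": 0,"rx": 0,"ry": 0,"rz": -0.133},{"dx": -0.09,"dy": 0.18,"dz": 0,"rx": 0,"ry": 0,"rz": -0.066},{"dx": -0.08,"dy": 0.18,"dz": 0,"rx": 0,"ry": 0,"rz": -0.066},{"dx": -0.07,"dy": 0.18,"dz": 0,"rx": 0,"ry": 0,"rz": -0.066},{"dx": -0.07,"dy": 0.19,"dz": 0,"rx": 0,"ry": 0,"rz": -0.066}]'

```text
t: 33.3
tcp_pos: [0.4783, 0.0261, 0.0863]
tool_rot: [0.996, 0.089, 0.001, 0.0]
force: [-0.0, -0.2, -0.6]
finger_gap: -0.0
gripper_force: 0.1
```

move_arm --targets '[{"dx": -0.04,"dy": 0.14,"dz": 0,"rx": 0,"ry": 0,"rz": -0.06},{"dx": -0.04,"dy": 0.14,"dz": 0,"rx": 0,"ry": 0,"rz": -0.06},{"dx": -0.04,"dy": 0.14,"dz": 0,"rx": 0,"ry": 0,"rz": -0.06},{"dx": -0.03,"dy": 0.14,"dz": 0,"rx": 0,"ry": 0,"rz": -0.06},{"dx": -0.03,"dy": 0.14,"dz": 0,"rx": 0,"ry": 0,"rz": -0.06},{"dx": -0.03,"dy": 0.14,"dz": 0,"rx": 0,"ry": 0,"rz": -0.06},{"dx": -0.02,"dy": 0.14,"dz": 0,"rx": 0,"ry": 0,"rz": -0.06},{"dx": -0.02,"dy": 0.14,"dz": 0,"rx": 0,"ry": 0,"rz": -0.06},{"dx": 0,"dy": 0,"dz": 0,"rx": 0,"ry": 0,"rz": -0.06},{"dx": 0,"dy": 0,"dz": 0,"rx": 0,"ry": 0,"rz": -0.06}]'

```text
t: 34.55
tcp_pos: [0.4721, 0.0539, 0.086]
tool_rot: [0.998, -0.068, 0.0, 0.0]
force: [0.5, 0.1, 0.5]
finger_gap: -0.003
gripper_force: 0.1
```

move_arm --targets '[{"dx": 0,"dy": 0.06,"dz": 0,"rx": 0,"ry": 0,"rz": 0},{"dx": 0,"dy": 0.06,"dz": 0,"rx": 0,"ry": 0,"rz": 0},{"dx": 0,"dy": 0.06,"dz": 0,"rx": 0,"ry": 0,"rz": 0},{"dx": 0,"dy": 0.06,"dz": 0,"rx": 0,"ry": 0,"rz": 0},{"dx": 0,"dy": 0,"dz": 0,"rx": 0,"ry": 0,"rz": 0},{"dx": 0,"dy": 0,"dz": 0,"rx": 0,"ry": 0,"rz": 0},{"dx": 0,"dy": 0,"dz": 0,"rx": 0,"ry": 0,"rz": 0},{"dx": 0,"dy": 0,"dz": 0,"rx": 0,"ry": 0,"rz": 0},{"dx": 0,"dy": 0,"dz": 0,"rx": 0,"ry": 0,"rz": 0},{"dx": 0,"dy": 0,"dz": 0,"rx": 0,"ry": 0,"rz": 0}]'

```text
t: 35.8
tcp_pos: [0.4719, 0.06, 0.0856]
tool_rot: [0.998, -0.068, -0.0, -0.0]
force: [0.1, -0.4, -0.2]
finger_gap: 0.001
gripper_force: 0.1
```

move_arm --targets '[{"dx": 0,"dy": 0.04,"dz": 0,"rx": 0,"ry": 0,"rz": 0},{"dx": 0,"dy": 0.04,"dz": 0,"rx": 0,"ry": 0,"rz": 0},{"dx": 0,"dy": 0.04,"dz": 0,"rx": 0,"ry": 0,"rz": 0},{"dx": 0,"dy": 0.04,"dz": 0,"rx": 0,"ry": 0,"rz": 0},{"dx": 0,"dy": 0.04,"dz": 0,"rx": 0,"ry": 0,"rz": 0},{"dx": 0,"dy": 0.04,"dz": 0,"rx": 0,"ry": 0,"rz": 0},{"dx": 0,"dy": 0,"dz": 0,"rx": 0,"ry": 0,"rz": 0},{"dx": 0,"dy": 0,"dz": 0,"rx": 0,"ry": 0,"rz": 0},{"dx": 0,"dy": 0,"dz": 0,"rx": 0,"ry": 0,"rz": 0},{"dx": 0,"dy": 0,"dz": 0,"rx": 0,"ry": 0,"rz": 0}]'

```text
t: 37.05
tcp_pos: [0.4719, 0.066, 0.0855]
tool_rot: [0.998, -0.068, -0.0, 0.0]
force: [-0.7, 0.5, 0.1]
finger_gap: 0.001
gripper_force: 0.1
```

move_arm --targets '[{"dx": 0,"dy": 0.02,"dz": 0,"rx": 0,"ry": 0,"rz": 0},{"dx": 0,"dy": 0.02,"dz": 0,"rx": 0,"ry": 0,"rz": 0},{"dx": 0,"dy": 0.02,"dz": 0,"rx": 0,"ry": 0,"rz": 0},{"dx": 0,"dy": 0.02,"dz": 0,"rx": 0,"ry": 0,"rz": 0},{"dx": 0,"dy": 0,"dz": 0,"rx": 0,"ry": 0,"rz": 0},{"dx": 0,"dy": 0,"dz": 0,"rx": 0,"ry": 0,"rz": 0},{"dx": 0,"dy": 0,"dz": 0,"rx": 0,"ry": 0,"rz": 0},{"dx": 0,"dy": 0,"dz": 0,"rx": 0,"ry": 0,"rz": 0},{"dx": 0,"dy": 0,"dz": 0,"rx": 0,"ry": 0,"rz": 0},{"dx": 0,"dy": 0,"dz": 0,"rx": 0,"ry": 0,"rz": 0}]'

```text
t: 38.3
tcp_pos: [0.4719, 0.068, 0.0856]
tool_rot: [0.998, -0.067, 0.0, 0.0]
force: [-0.7, -0.3, 0.2]
finger_gap: 0.002
gripper_force: 0.1
```

move_arm --targets '[{"dx": 0,"dy": 0.02,"dz": 0,"rx": 0,"ry": 0,"rz": 0},{"dx": 0,"dy": 0.02,"dz": 0,"rx": 0,"ry": 0,"rz": 0},{"dx": 0,"dy": 0.02,"dz": 0,"rx": 0,"ry": 0,"rz": 0},{"dx": 0,"dy": 0.02,"dz": 0,"rx": 0,"ry": 0,"rz": 0},{"dx": 0,"dy": 0,"dz": 0,"rx": 0,"ry": 0,"rz": 0},{"dx": 0,"dy": 0,"dz": 0,"rx": 0,"ry": 0,"rz": 0},{"dx": 0,"dy": 0,"dz": 0,"rx": 0,"ry": 0,"rz": 0},{"dx": 0,"dy": 0,"dz": 0,"rx": 0,"ry": 0,"rz": 0},{"dx": 0,"dy": 0,"dz": 0,"rx": 0,"ry": 0,"rz": 0},{"dx": 0,"dy": 0,"dz": 0,"rx": 0,"ry": 0,"rz": 0}]'

```text
t: 39.55
tcp_pos: [0.4719, 0.07, 0.0855]
tool_rot: [0.998, -0.068, -0.0, 0.0]
force: [0.4, -0.1, 0.6]
finger_gap: 0.001
gripper_force: 0.1
```

```bash
python3 - <<'E'
from h import *
x=sensors.sense();print(x["t"],x["tcp_pos"],x["force"])
t=cams.snapshot("top")[:,:,::-1];s=cams.snapshot("side")[:,:,::-1]
cv2.imwrite("pics/s8.png",s)
o=np.zeros((600,800,3),np.uint8)
o[:550,:300]=crop(t,215,160,60,110,5);o[:400,300:800]=crop(s,205,190,100,80,5)
cv2.imwrite("pics/c8.png",o)
E
```

```text
39.55 [0.47185821 0.06998255 0.08554405] [ 0.35186925 -0.1306729   0.59158475]
```

View pics/c8.png

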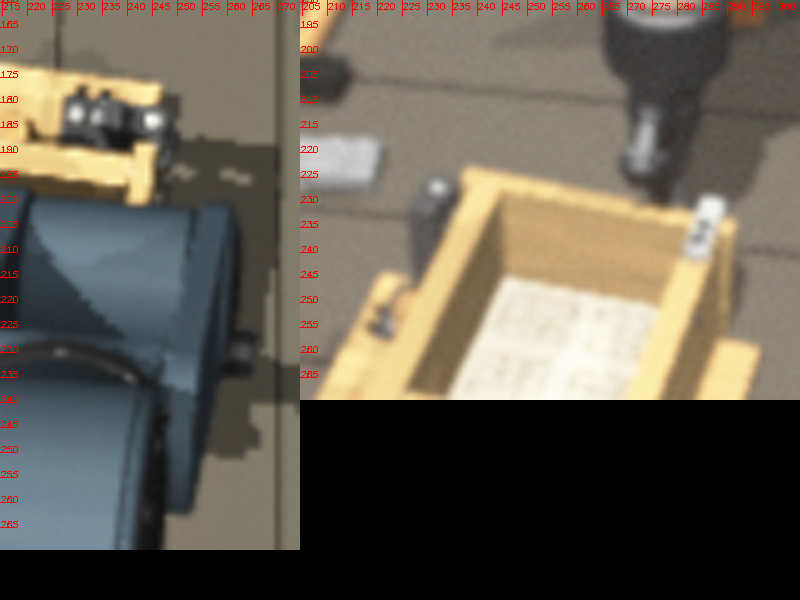

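The gate lies across the mouth: side view shows its top edge (238,226)→(290,234), with the keeper strap over its end at (286,233). I push gently until I feel it bottom out.

move_arm --targets '[{"dx": 0,"dy": 0.02,"dz": 0,"rx": 0,"ry": 0,"rz": 0},{"dx": 0,"dy": 0.02,"dz": 0,"rx": 0,"ry": 0,"rz": 0},{"dx": 0,"dy": 0.02,"dz": 0,"rx": 0,"ry": 0,"rz": 0},{"dx": 0,"dy": 0.02,"dz": 0,"rx": 0,"ry": 0,"rz": 0},{"dx": 0,"dy": 0,"dz": 0,"rx": 0,"ry": 0,"rz": 0},{"dx": 0,"dy": 0,"dz": 0,"rx": 0,"ry": 0,"rz": 0},{"dx": 0,"dy": 0,"dz": 0,"rx": 0,"ry": 0,"rz": 0},{"dx": 0,"dy": 0,"dz": 0,"rx": 0,"ry": 0,"rz": 0},{"dx": 0,"dy": 0,"dz": 0,"rx": 0,"ry": 0,"rz": 0},{"dx": 0,"dy": 0,"dz": 0,"rx": 0,"ry": 0,"rz": 0}]'

```text
t: 40.9
tcp_pos: [0.4719, 0.072, 0.0856]
tool_rot: [0.998, -0.068, -0.0, -0.0]
force: [-0.3, -1.0, -0.1]
finger_gap: 0.001
gripper_force: 0.2
```

move_arm --targets '[{"dx": 0,"dy": 0.02,"dz": 0,"rx": 0,"ry": 0,"rz": 0},{"dx": 0,"dy": 0.02,"dz": 0,"rx": 0,"ry": 0,"rz": 0},{"dx": 0,"dy": 0.02,"dz": 0,"rx": 0,"ry": 0,"rz": 0},{"dx": 0,"dy": 0,"dz": 0,"rx": 0,"ry": 0,"rz": 0},{"dx": 0,"dy": 0,"dz": 0,"rx": 0,"ry": 0,"rz": 0},{"dx": 0,"dy": 0,"dz": 0,"rx": 0,"ry": 0,"rz": 0},{"dx": 0,"dy": 0,"dz": 0,"rx": 0,"ry": 0,"rz": 0},{"dx": 0,"dy": 0,"dz": 0,"rx": 0,"ry": 0,"rz": 0},{"dx": 0,"dy": 0,"dz": 0,"rx": 0,"ry": 0,"rz": 0},{"dx": 0,"dy": 0,"dz": 0,"rx": 0,"ry": 0,"rz": 0}]'

```text
t: 42.15
tcp_pos: [0.4719, 0.0728, 0.0855]
tool_rot: [0.998, -0.067, -0.0, 0.0]
force: [-0.6, -5.1, -1.4]
finger_gap: 0.001
gripper_force: 2.6
```

move_arm --targets '[{"dx": 0,"dy": 0,"dz": 0,"rx": 0,"ry": 0,"rz": 0},{"dx": 0,"dy": -0.04,"dz": 0,"rx": 0,"ry": 0,"rz": 0},{"dx": 0,"dy": -0.1,"dz": 0,"rx": 0,"ry": 0,"rz": 0},{"dx": 0,"dy": -0.5,"dz": 0,"rx": 0,"ry": 0,"rz": 0},{"dx": 0,"dy": -1,"dz": 0,"rx": 0,"ry": 0,"rz": 0},{"dx": 0,"dy": -1,"dz": 0,"rx": 0,"ry": 0,"rz": 0},{"dx": 0,"dy": -1,"dz": 0,"rx": 0,"ry": 0,"rz": 0},{"dx": 0,"dy": -1,"dz": 1,"rx": 0,"ry": 0,"rz": 0},{"dx": 0,"dy": -1,"dz": 1,"rx": 0,"ry": 0,"rz": 0},{"dx": 0,"dy": 0,"dz": 0,"rx": 0,"ry": 0,"rz": 0}]'

```text
t: 43.4
tcp_pos: [0.4735, -0.0699, 0.1371]
tool_rot: [0.998, -0.069, 0.003, 0.001]
force: [-0.7, 0.4, -0.2]
finger_gap: -0.001
gripper_force: 0.0
```

```bash
python3 - <<'E'
from h import *
s=cams.snapshot("side")[:,:,::-1];t=cams.snapshot("top")[:,:,::-1]
cv2.imwrite("pics/s9.png",s);cv2.imwrite("pics/t9.png",t)
# side: rows of gate top edge (bright yellow) per column, vs expected top-edge centreline at z .112
A=np.array([.613,.0695]);f=np.radians(172.1);u=np.array([np.cos(f),np.sin(f)])
for r in (.03,.08,.12,.16):
    p=proj("side",(*(A+r*u),.112));c=int(round(p[0]));col=s[int(p[1])-7:int(p[1])+8,c].astype(int)
    print(p.round(1),"V",col.sum(1)//3)
o=proj("side",(*(A+.188*u),.112));print("end",o)
E
```

```text
[240.7 224.2] V [130 130 130 129 128 132 155 187 205 210 212 207 205 207 205]
[256.2 227.1] V [133 129 130 132 131 139 159 193 209 202 175 159 158 158 160]
[268.7 229.4] V [130 130 129 129 129 130 143 175 210 216 206 170 155 161 162]
[281.3 231.8] V [129 133 128 131 131 130 133 147 186 207 202 179 166 166 175]
end [290.26001914 233.52022609]
```

```bash
python3 -c "
from station import order
print(order.sign_off())"
```

```text
the job is handed in; nothing more can be done
None
```

The gate is hung with both knuckles felt home on the pins, swung shut under the keeper until it met the frame at about 5 N, and let go; I handed the job in at about 43.5 s of 72 s, with no verdict shown.

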